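# Put a reagent vial away in the tilt-out bin

### The arm

A 6-joint arm with a two-finger parallel gripper is mounted at the origin on the work surface; the furniture and walls round the work are solid. World frame = base frame: x ahead of the robot, y to its left, z up, the work surface at z = 0. Lengths are in m, angles in rad, forces in N, time in s.
With the tool pointing down it reaches from about 0.375 to 0.975 m from the base axis. Payload 3.8 kg.
Tool frame: the origin (TCP) lies midway between the tips of the shut fingers; the grasp point (between the pads) lies 19 mm behind it; z points along the fingers, y is the direction in which the jaws open and shut (so a half turn about z gives the same grasp; the last joint's range is limited). The gripper opens to 85 mm and grips with 20 to 120 N. Pads are 22 mm wide; open, the fingers measure 114 mm over their backs; the gripper's body (76 mm by 85 mm) begins 54 mm behind the grasp point. The pads swing forward as they close: fully open they stand 13 mm farther back than shut.
Start: joints at [1.088, 0.264, 1.604, -0, 1.274, -0.037], TCP at [0.291, 0.609, 0.231] pointing down, gripper open.
Joint ranges: [-2.63, 2.63], [-0.94, 2.18], [0.31, 2.57], [-1.31, 4.45], [0, 2.66], [-2.55, 2.55]. Speed limits (rad/s): [2.57, 2.57, 3.14, 3.14, 3.14, 3.14].

### API

Orientations are given as a rotation vector (axis times angle).
In Python, from workcell import bot gives the robot as it stands.
- The arm moves only by the tool drive_tool, never from a script. Its argument "deltas" is a list of rows, each an object with "hand": the opening, from 0 (shut) to 1 (fully open); "offset": the shift along the world's x, y, z in cm, a list of three; "angular": the turn, a rotation vector about the world's x, y, z in degrees, a list of three. A call has 1 to 8 rows; each row is the pose to reach, as a shift and turn from the pose commanded when the call began; what a row does not reach only later rows make up. A row lasts 1/8 s, in which the tool goes at most 62.5 mm and 10.7 degrees, less where a joint would pass 70% of its speed; a pose out of reach is approached as far as the arm can. A call with a gripper value outside its range is refused whole. The fingers move at their own pace and stop on an object; "force" is the grip in N (left out, the last holds). Time passes only in rows, so rows that repeat a pose let the fingers close. It gives the time, the measured TCP pose, the force and the opening at its end, in the units of the state.
- bot.read_state(): the state, without advancing time (a new reading comes with each control period).
- bot.read_camera(name): name is "scene" or "top"; returns a dict with "frame" (480x640x3 uint8, blue, green, red), "mtx" (3x3 intrinsics, pixels), "R" (3x3) and "t" (3): a world point X has camera coordinates R X + t. Camera axes: x right, y down, z forward; pixel columns grow to the right and rows downward; lengths in m; the calibration is good to about 2 mm. A picture is of the moment at which its call begins. There is no depth.
- bot.finish_job(): hands the job in, once; it reports no verdict.
The state is a dict: "time": time; "q": joint angles; "joint_vel": joint speeds; "joint_torque": joint torques, N m; "tool_pos": TCP position; "tcp_rot": TCP orientation; "wrist_force": force on the tool from outside, world axes, zero at the start; "torque": the same for the moment, N m; "width": opening from 0.0 (shut) to 1.0 (fully open).
Only numpy, scipy, OpenCV 4.12 (cv2) and the standard library are available. Lean on these libraries where they do the work, as an engineer would, in place of code of your own. Each camera call takes 0.05 s, during which the arm holds its last target. There are 200 camera calls.

### The job

Put the loose reagent vial away in the wider of the two tilt-out bins: tip that bin fully forward by its pull bar, lower the vial gently into it (do not let it drop in from a height) and let go, then push the bin back until it clicks fully home. Leave the narrower bin shut and the other things on the table where they stand.

Things in the scene. Friction and masses are not known exactly. Their poses are not given: they have to be found in the camera images.
- wide_unit: the wider tilt-bin dispenser, white plastic, fixed: 190 mm wide (y), 131 deep, 256 high, left or right of the narrow one. Origin: centre of its underside; x axis from its open front to its back, z up. A 72 mm plinth, above it a grey bin between side cheeks, above that a shelf. The shelf bars an upright tool from the pull bar and the bin: lean the tool 30 to 45 degrees, fingers pointing forward and down
- wide_shelf (a point): middle of the front lower edge of the wide unit's shelf: 20 mm ahead (-x) of the pivot and 154 mm above it; the shelf is 12 mm thick. Closed, the bin's front face is 15 mm behind this edge and its pull bar 17 mm ahead of it
- narrow_unit: the narrower dispenser, same form but 130 mm wide, with a roll of label tape fixed on top (to z = 271 mm); origin and axes as for the wide one. Not used, to be left shut
- wide_bin (a joint): forward tilt of the wide bin: 0 = home (front upright), 0.70 = tipped fully, at its stop. Stiff: it stays where it is left. A spring detent holds it home: about 8 N at the pull bar frees it; going back, the detent resists from about 0.10 to 0.05 rad, where about 6 N at the bar is needed, then it snaps home
- narrow_bin (a joint): forward tilt of the narrow bin, 0 = home, 0.70 = tipped fully; starts at 0 and has to stay there
- wide_pivot (a point): centre of the wide bin's pivot axis, which runs along the unit's y at the bin's bottom front edge: at x = -50 mm, z = 80 mm in the unit's frame; does not move with the bin
- wide_pull (a point): centre of the wide bin's pull bar, a round steel bar 10 mm thick, 90 mm long along the unit's y, with a post to the bin at each end; moves with the bin. Closed: 37 mm ahead (-x) of the pivot, 80 mm above it, 27 mm clear behind the bar. Tipped fully: 80 mm ahead, 37 mm above. Hook it from behind with shut fingers (between the posts 70 mm are clear)
- wide_in (a point): middle of the wide bin's inner floor, moves and tilts with the bin; axes as the unit's when closed. Inside: 160 mm along y, x -41 to +41 mm, open at the top; front wall 103 mm high, back wall 73, walls 4 thick. The pivot is at x = -40, z = -2 mm in this frame. Tipped fully, the mouth looks back at the robot: a tool leaning 40 degrees points straight into it, parallel to the front wall
- vial: the reagent vial to put away, a white bottle with a pale grey cap, 23 mm across and 43 mm tall, cap 16 mm across from 36 mm up; stands upright on the table; origin at the centre of its underside, z up
- dropper: brown dropper bottle, 33 mm across, 102 mm tall; loose bystander, origin at the centre of its underside
- petri_dish: petri dish, 91 mm across, 15 mm high; loose bystander, origin at the centre of its underside

How it is judged:
By the outcome, as a careful person would: the job done as asked, in the order asked, and still so for the second after the job is handed in, with the robot touching nothing.
It also fails if it takes over 59 s, if anything falls off the work surface, if the arm or the gripper's body presses on something with over 40 N, if the wrist force passes 120 N, or if a joint passes its speed limit or range.

## Working session

There is one attempt and no reset: what is moved stays moved. The work goes in short steps, Python scripts to look and compute and a tool call to move; the robot and the scene stay as the last step left them, time stands still between calls to the robot, and variables do not carry over. Pictures are saved under pics/ and viewed, about 8 in all and at most 12, crops included, and the job is handed in when it is done.

Besides the shell and the picture viewer there is one more tool, called after "Emit:" as a command line: name --argument value ..., lists and objects as JSON in quotes. drive_tool: Moves the arm, as the interface text tells. Its arguments: {"type":"object","properties":{"deltas":{"type":"array"},"force":{"type":"number"}},"required":["deltas"]}

```bash
ls; mkdir -p pics
cat > h.py <<'E'
import cv2, numpy as np
from workcell import bot
def snap(n,f=None):
    c=bot.read_camera(n)
    if f: cv2.imwrite('pics/'+f,c['frame'])
    return c
def ray(c,u,v):
    R=np.array(c['R']);t=np.array(c['t']);o=-R.T@t
    d=R.T@np.linalg.solve(np.array(c['mtx']),[u,v,1.]);return o,d/np.linalg.norm(d)
def onz(c,u,v,z):
    o,d=ray(c,u,v);return o+d*(z-o[2])/d[2]
def proj(c,X):
    p=np.array(c['mtx'])@(np.array(c['R'])@np.array(X)+np.array(c['t']));return p[:2]/p[2]
def tri(c1,p1,c2,p2):
    P=[np.array(c['mtx'])@np.c_[np.array(c['R']),np.array(c['t'])] for c in(c1,c2)]
    X=cv2.triangulatePoints(P[0],P[1],np.array(p1,float).reshape(2,1),np.array(p2,float).reshape(2,1)).ravel();return X[:3]/X[3]
E
python3 - <<'E'
from h import *
for n in('scene','top'):
    c=snap(n,n+'0.png'); print(n,ray(c,320,240),c['mtx'][0][0])
print(bot.read_state())
E
```

```text
pics
scene (array([-0.03130534, -0.55117279,  0.85738341]), array([ 0.56107437,  0.51023271, -0.65181143])) 519.8412234830025
top (array([0.02860682, 0.18734385, 1.39536628]), array([ 0.36066249, -0.13327844, -0.92312482])) 550.515281293197
{'time': 0.1, 'q': array([ 1.08806317e+00,  2.64706307e-01,  1.60527030e+00,  1.22158449e-06,
        1.27368087e+00, -3.69095385e-02]), 'joint_vel': array([ 3.73213544e-05, -1.00211157e-03, -2.44628625e-03,  5.18197345e-04,
        5.95999746e-04,  4.42448515e-04]), 'joint_torque': array([-3.06625980e-04, -5.16706717e+01, -3.68590844e+01, -1.22000074e-04,
        6.38405254e-03, -2.11193247e-05]), 'tool_pos': array([0.29075676, 0.60842566, 0.23004957]), 'tcp_rot': array([-0.69439558, -3.06334287,  0.00313354]), 'wrist_force': array([-0.15689356,  0.1614961 , -0.5671032 ]), 'torque': array([ 0.00842225, -0.06110324,  0.06655986]), 'width': 0.9994083519948953}
```

View pics/scene0.png

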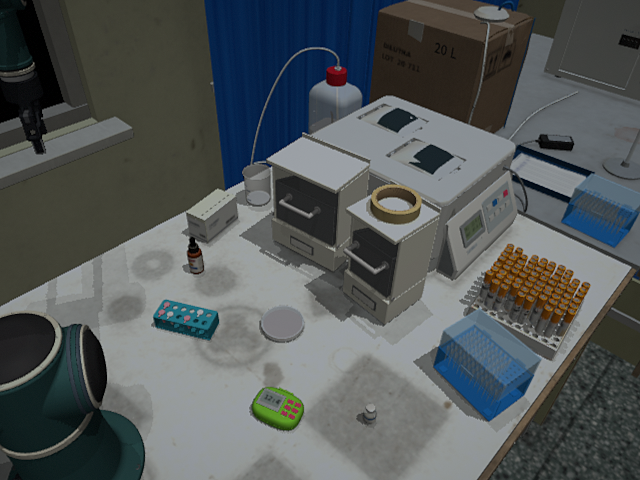

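View pics/top0.png

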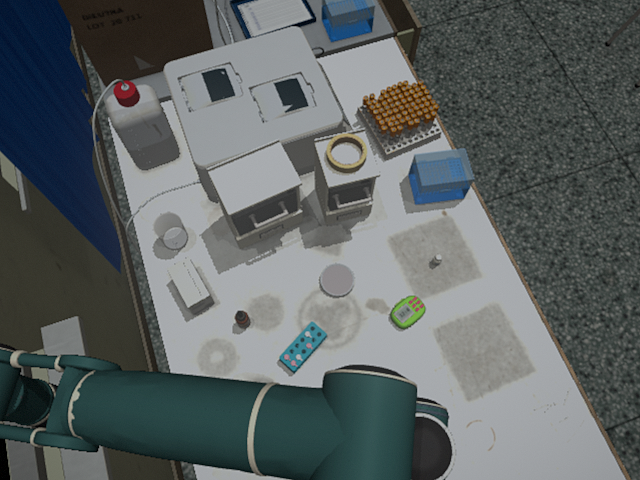

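The scene view shows the wide unit at about (320,190), with its pull bar at (300,210). The narrow unit with the tape roll is to its right. The vial is at (370,413), the dropper at (195,257) and the dish at (282,323). In the top view the vial is at (436,261) and the bar at about (268,212). Next I'll look at zoomed crops.

Run:
```python
import cv2,numpy as np
a=cv2.imread('pics/scene0.png');b=cv2.imread('pics/top0.png')
A=cv2.resize(a[130:280,255:375],None,fx=4,fy=4,interpolation=cv2.INTER_CUBIC)
B=cv2.resize(b[135:255,200:310],None,fx=4,fy=4,interpolation=cv2.INTER_CUBIC)
V=np.zeros((600,920,3),np.uint8);V[:600,:480]=A;V[:480,480:920]=B
C=cv2.resize(a[395:430,350:390],(130,114),interpolation=cv2.INTER_CUBIC);D=cv2.resize(b[245:275,420:450],(114,114),interpolation=cv2.INTER_CUBIC)
V[482:596,490:620]=C;V[482:596,640:754]=D
V=V[:, :800] if 0 else cv2.resize(V,(800,522))
cv2.imwrite('pics/c1.png',V)
# vial blob
for n,im,(x0,y0,x1,y1) in(('s',a,(350,395,390,430)),('t',b,(420,245,450,275))):
    g=cv2.cvtColor(im,cv2.COLOR_BGR2GRAY)[y0:y1,x0:x1];print(n);print(g[::1,8:32] if n=='s' else g[4:28,4:28])
```

```text
s
[[122 120 120 120 121 122 122 124 121 115 112 114 116 117 118 118 119 119
  119 118 120 119 119 122]
 [121 118 119 118 118 117 122 123 121 118 117 117 117 118 119 120 122 122
  121 119 119 118 119 121]
 [117 117 116 116 114 116 120 123 123 121 119 120 120 120 121 123 126 125
  123 121 121 119 119 119]
 [115 113 114 114 115 116 119 121 124 123 123 124 124 123 123 125 126 127
  124 122 122 121 119 117]
 [112 112 111 112 115 117 119 121 123 125 128 128 126 125 124 123 123 123
  122 120 121 121 121 119]
 [114 112 111 111 114 117 120 122 123 124 127 128 128 126 124 122 122 122
  120 118 120 122 122 121]
 [116 114 112 111 111 115 119 121 121 122 123 125 126 124 122 120 120 120
  119 120 121 123 125 124]
 [114 113 113 112 112 112 117 119 119 119 118 114 115 120 120 119 118 118
  120 121 122 126 127 127]
 [113 113 113 114 113 111 113 115 117 118 120 112 115 123 127 121 119 121
  123 122 124 127 127 127]
 [116 116 115 115 114 113 113 115 112 122 132 137 139 139 143 133 116 121
  126 123 122 124 127 126]
 [118 118 119 116 114 113 114 116 117 132 140 143 144 143 143 144 126 125
  125 122 122 
[... 4164 characters left out ...]
38 138 138 133 105  90  95  96  95  92  87 109 132 133 135 140 139
  136 135 140 147 146 146]
 [139 140 139 142 148 117  87  91  93  92  87 112 142 149 142 134 136 141
  139 139 139 146 149 143]
 [138 137 139 142 142 130 121 102  86 105 121 137 146 142 140 136 135 140
  144 141 142 145 148 145]
 [137 134 136 137 140 142 145 128 114 132 142 142 140 140 141 141 138 139
  143 141 142 143 147 146]
 [133 134 137 137 138 138 138 139 139 138 139 140 140 141 143 144 140 138
  140 140 139 139 140 142]
 [138 139 142 139 136 134 135 134 137 139 139 137 140 141 141 144 141 136
  138 138 138 136 139 140]
 [143 143 143 143 137 135 134 134 138 141 140 138 138 141 144 145 141 140
  136 139 139 137 139 141]]
```

View pics/c1.png

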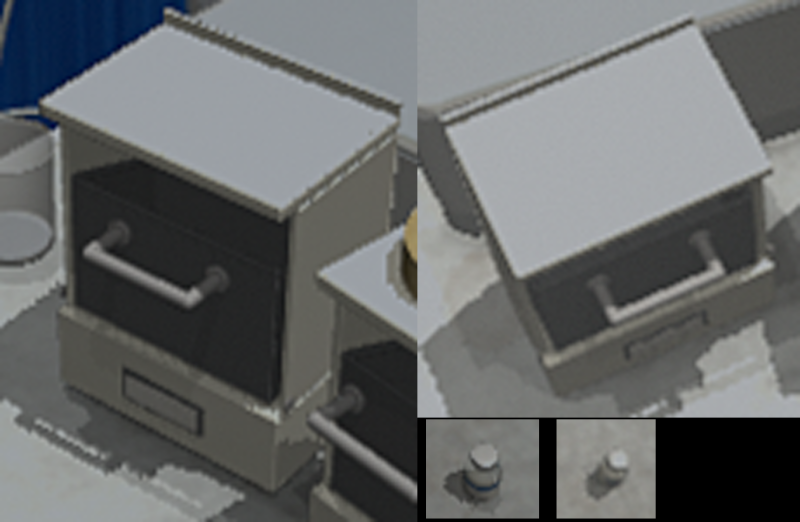

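The crop shows the shelf's front corners and the bar ends clearly in both views, and the vial stands upright with a light cap. Next I'll triangulate these points.

Run:
```python
from h import *
s=snap('scene');t=snap('top');k=.2875
S=lambda x,y:(255+x*k,130+y*k)
T=lambda x,y:(200+(x-417.4)*k,135+y*k)
def chk(n,a,b):
    X=tri(s,a,t,b);print(n,X.round(4),(proj(s,X)-a).round(1),(proj(t,X)-b).round(1));return X
L=chk('shelfL',S(42,107),T(520,276));R=chk('shelfR',S(283,214),T(770,173))
bl=chk('barL',S(92,250),T(612,317));br=chk('barR',S(193,300),T(721,271))
v=chk('cap',(370,407),(438.3,256.6))
chk('plL',S(62,312),T(548,360));chk('plR',S(283,410),T(770,265))
for p in((L,R),(bl,br)): d=p[0]-p[1];print(np.linalg.norm(d),np.degrees(np.arctan2(d[1],d[0])), (p[0]+p[1])/2)
print(onz(s,370,407,.043),onz(t,438.3,256.6,.043))
for z in(.08,.102):print('drop',onz(s,195,240,z))
print('dish',onz(s,282,321,.015),onz(t,337,280,.015))
print('drop top',tri(s,(193.5,239),t,(241,316)))
for a,b in((S(42,107),T(520,276)),(S(283,214),T(770,173))):
  for z in(.242,.246,.25,.256):print(z,onz(s,*a,z).round(4),onz(t,*b,z).round(4))
```

```text
shelfL [0.6094 0.1967 0.2426] [ 0.1 -0.1] [-0.   0.1]
shelfR [0.6309 0.0133 0.2401] [-1.   0.6] [ 0.1 -0.9]
barL [0.5992 0.1444 0.1618] [-0.6  0.3] [ 0.  -0.5]
barR [0.6067 0.0608 0.1634] [-0.6  0.3] [ 0.  -0.5]
cap [ 0.4075 -0.2841  0.0444] [ 0.3 -0.2] [-0.   0.2]
plL [0.6212 0.1978 0.0702] [ 0.5 -0.3] [-0.   0.5]
plR [0.6413 0.0143 0.0781] [-1.5  0.9] [ 0.1 -1.3]
0.18471984644585993 96.69663316496614 [0.62015626 0.10500697 0.2413624 ]
0.08398889585101985 95.13839606524009 [0.60298911 0.10262195 0.16261358]
[ 0.40763325 -0.28343271  0.043     ] [ 0.4084219  -0.28480644  0.043     ]
drop [0.43500969 0.25807958 0.08      ]
drop [0.42181295 0.23517769 0.102     ]
dish [ 0.44827254 -0.01521961  0.015     ] [ 0.44542612 -0.01571602  0.015     ]
drop top [0.41793929 0.24509199 0.09729659]
0.242 [0.6096 0.1974 0.242 ] [0.61   0.1966 0.242 ]
0.246 [0.6055 0.1926 0.246 ] [0.608  0.1966 0.246 ]
0.25 [0.6013 0.1877 0.25  ] [0.606  0.1966 0.25  ]
0.256 [0.595  0.1804 0.256 ] [0.6029 0.1965 0.256 ]
0.242 [0.6321 0.0116 0.242 ] [0.6276 0.0147 0.242 ]
0.246 [0.6278 0.0079 0.246 ] [0.6256 0.0153 0.246 ]
0.25 [0.6235 0.0043 0.25  ] [0.6235 0.0158 0.25  ]
0.256 [ 0.617  -0.0012  0.256 ] [0.6204 0.0167 0.256 ]
```

```bash
cat >> h.py <<'E'
from scipy.spatial.transform import Rotation as Ro
PSI=np.radians(6.3); UX=np.array([np.cos(PSI),np.sin(PSI),0]); UY=np.array([-np.sin(PSI),np.cos(PSI),0]); UZ=np.array([0,0,1.])
BAR=np.array([.603,.1035,.161]); PIV=BAR+.037*UX-.080*UZ
def ori(lean,psi=PSI):
    c,s=np.cos(psi),np.sin(psi);L=np.radians(lean)
    z=np.array([c*np.sin(L),s*np.sin(L),-np.cos(L)]);y=np.array([s,-c,0]);return Ro.from_matrix(np.c_[np.cross(y,z),y,z])
def at(ref,n,s,lean=40):   # mm normal / along tool axis from ref in the unit's x-z plane
    L=np.radians(lean);return ref+(n*(np.cos(L)*UX+np.sin(L)*UZ)+s*(np.sin(L)*UX-np.cos(L)*UZ))/1000
def go(p,R,base=None):
    st=bot.read_state();p0,R0=(st['tool_pos'],Ro.from_rotvec(st['tcp_rot'])) if base is None else base
    print('offset cm',(100*(p-p0)).round(2),'ang',np.degrees((R*R0.inv()).as_rotvec()).round(1))
E
python3 - <<'E'
from h import *
go(at(BAR,19,-110),ori(40))
go(at(BAR,19,-110),ori(0))
print(PIV)
E
```

```text
offset cm [ 25.63 -51.13   2.71] ang [  52.4   -9.  -140.4]
offset cm [ 25.63 -51.13   2.71] ang [-0.000e+00 -1.000e-01 -1.482e+02]
[0.63977656 0.10756017 0.081     ]
```

Emit:
drive_tool --deltas '[{"hand": 0, "offset": [3, -6, 3], "angular": [0, 0, -10]}, {"hand": 0, "offset": [6, -12, 6], "angular": [0, 0, -20]}, {"hand": 0, "offset": [8, -18, 6], "angular": [0, 0, -30]}, {"hand": 0, "offset": [10, -24, 6], "angular": [0, 0, -40]}, {"hand": 0, "offset": [12, -30, 6], "angular": [0, 0, -50]}, {"hand": 0, "offset": [14, -36, 6], "angular": [0, 0, -60]}, {"hand": 0, "offset": [16, -42, 6], "angular": [0, 0, -70]}, {"hand": 0, "offset": [18, -47, 6], "angular": [0, 0, -80]}]'

```text
time: 1.2
tool_pos: [0.4658, 0.1514, 0.2914]
tcp_rot: [2.506, 1.894, 0.001]
wrist_force: [1.0, 0.7, 0.0]
width: 0.001
```

Run:
```python
from h import *
go(at(BAR,19,-110),ori(40))
```

```text
offset cm [ 8.14 -5.41 -3.39] ang [ 27.4 -32.3 -64.9]
```

Emit:
drive_tool --deltas '[{"hand": 0, "offset": [8.1, -5.4, -3.4], "angular": [27.4, -32.3, -64.9]}, {"hand": 0, "offset": [8.1, -5.4, -3.4], "angular": [27.4, -32.3, -64.9]}, {"hand": 0, "offset": [8.1, -5.4, -3.4], "angular": [27.4, -32.3, -64.9]}, {"hand": 0, "offset": [8.1, -5.4, -3.4], "angular": [27.4, -32.3, -64.9]}, {"hand": 0, "offset": [8.1, -5.4, -3.4], "angular": [27.4, -32.3, -64.9]}, {"hand": 0, "offset": [8.1, -5.4, -3.4], "angular": [27.4, -32.3, -64.9]}, {"hand": 0, "offset": [8.1, -5.4, -3.4], "angular": [27.4, -32.3, -64.9]}, {"hand": 0, "offset": [8.1, -5.4, -3.4], "angular": [27.4, -32.3, -64.9]}]'

```text
time: 2.2
tool_pos: [0.5449, 0.0994, 0.2558]
tcp_rot: [-2.913, -0.167, -1.06]
wrist_force: [0.1, 0.4, -0.2]
width: 0.002
```

Run:
```python
from h import *
print(bot.read_state()['q'].round(2))
go(at(BAR,19,-110),ori(40))
go(at(BAR,19,-30),ori(40))
go(at(BAR,19,9),ori(40))
c=snap('scene');f=c['frame'];d=snap('top')['frame']
V=np.hstack([cv2.resize(f[90:290,220:400],(540,600)),cv2.resize(d[135:255,200:310],(260,284)) if 0 else cv2.copyMakeBorder(cv2.resize(d[110:270,200:310],(260,378)),0,222,0,0,0)])
cv2.imwrite('pics/c2.png',V)
```

```text
[ 0.15 -0.4   2.33 -0.05  0.51  1.65]
offset cm [ 0.22 -0.21  0.17] ang [ 0.1 -0.  -0.2]
offset cm [ 5.34  0.35 -5.96] ang [ 0.1 -0.  -0.2]
offset cm [ 7.83  0.63 -8.95] ang [ 0.1 -0.  -0.2]
```

View pics/c2.png

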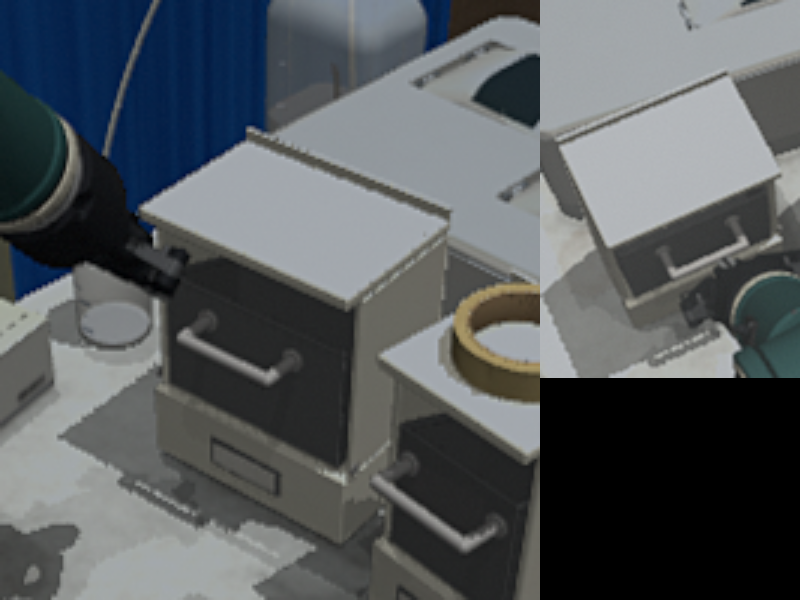

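The shut fingers lean in front of the wide bin, level with the shelf edge and clear of it. The bar is free. Now I'll slide in behind the bar.

Emit:
drive_tool --deltas '[{"hand": 0, "offset": [2.7, 0.3, -3.0], "angular": [0, 0, 0]}, {"hand": 0, "offset": [5.3, 0.4, -6.0], "angular": [0, 0, 0]}, {"hand": 0, "offset": [6.6, 0.5, -7.5], "angular": [0, 0, 0]}, {"hand": 0, "offset": [7.8, 0.6, -8.9], "angular": [0, 0, 0]}, {"hand": 0, "offset": [7.8, 0.6, -8.9], "angular": [0, 0, 0]}, {"hand": 0, "offset": [7.8, 0.6, -8.9], "angular": [0, 0, 0]}]'

```text
time: 3.05
tool_pos: [0.6248, 0.1052, 0.1687]
tcp_rot: [-2.913, -0.169, -1.061]
wrist_force: [0.0, -1.2, -0.1]
width: -0.002
```

Run:
```python
from h import *
go(at(BAR,19,9),ori(40))
B2=PIV-.080*UX+.037*UZ
print('pull end');go(at(B2,14,16),ori(40)); 
for th in(.1,.2,.35,.5,.6,.7):
    c,s=np.cos(th),np.sin(th);b=PIV+UX*(-.037*c-.080*s)+UZ*(.080*c-.037*s);go(at(b,15,10+8*th/.7),ori(40))
c=snap('scene');f=c['frame']
cv2.imwrite('pics/c3.png',cv2.resize(f[120:270,250:370],(480,600),interpolation=cv2.INTER_CUBIC))
```

```text
offset cm [-0.16  0.05 -0.24] ang [ 0.2  0.  -0.3]
pull end
offset cm [-4.37 -0.41 -5.4 ] ang [ 0.2  0.  -0.3]
offset cm [-1.1  -0.05 -1.07] ang [ 0.2  0.  -0.3]
offset cm [-1.76 -0.12 -1.64] ang [ 0.2  0.  -0.3]
offset cm [-2.65 -0.22 -2.63] ang [ 0.2  0.  -0.3]
offset cm [-3.4  -0.3  -3.77] ang [ 0.2  0.  -0.3]
offset cm [-3.81 -0.35 -4.59] ang [ 0.2  0.  -0.3]
offset cm [-4.14 -0.39 -5.45] ang [ 0.2  0.  -0.3]
```

View pics/c3.png

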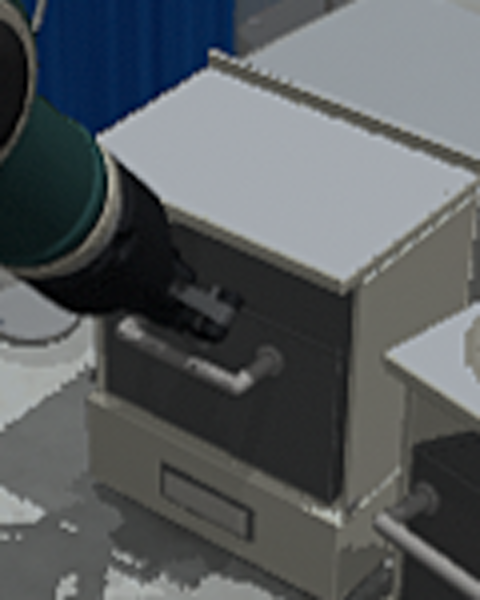

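The shut tip sits just above and behind the bar centre, between the posts, but only shallowly. I'll go 7 mm deeper and then pull in stages.

Emit:
drive_tool --deltas '[{"hand": 0, "offset": [0, 0, -0.4], "angular": [0, 0, 0]}, {"hand": 0, "offset": [-0.1, 0, -0.8], "angular": [0, 0, 0]}, {"hand": 0, "offset": [-0.5, 0, -1.0], "angular": [0, 0, 0]}, {"hand": 0, "offset": [-1.0, -0.1, -1.2], "angular": [0, 0, 0]}, {"hand": 0, "offset": [-1.5, -0.1, -1.5], "angular": [0, 0, 0]}, {"hand": 0, "offset": [-1.8, -0.1, -1.7], "angular": [0, 0, 0]}]'

```text
time: 3.85
tool_pos: [0.6066, 0.1044, 0.1518]
tcp_rot: [-2.912, -0.169, -1.062]
wrist_force: [0.9, 0.1, 3.1]
width: -0.001
```

Run:
```python
from h import *
for th in(.2,.35,.5,.6,.7):
    c,s=np.cos(th),np.sin(th);b=PIV+UX*(-.037*c-.080*s)+UZ*(.080*c-.037*s);go(at(b,15,12+6*th/.7),ori(40))
go(at(b,12,18),ori(40))
c=snap('scene');f=c['frame']
cv2.imwrite('pics/c4.png',cv2.resize(f[120:270,250:370],(480,600),interpolation=cv2.INTER_CUBIC))
```

```text
offset cm [ 0.15 -0.03 -0.06] ang [ 0.2  0.1 -0.3]
offset cm [-0.77 -0.14 -1.02] ang [ 0.2  0.1 -0.3]
offset cm [-1.54 -0.22 -2.12] ang [ 0.2  0.1 -0.3]
offset cm [-1.97 -0.27 -2.92] ang [ 0.2  0.1 -0.3]
offset cm [-2.33 -0.31 -3.76] ang [ 0.2  0.1 -0.3]
offset cm [-2.56 -0.33 -3.96] ang [ 0.2  0.1 -0.3]
```

View pics/c4.png

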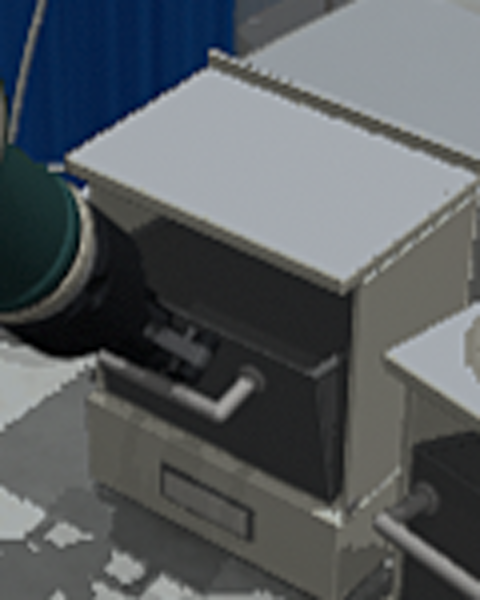

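The hook works: the bin is already partly tipped, with its rim showing out of the unit. I'll carry on along the arc.

Emit:
drive_tool --deltas '[{"hand": 0, "offset": [-0.4, 0, -0.5], "angular": [0, 0, 0]}, {"hand": 0, "offset": [-0.8, -0.1, -1.0], "angular": [0, 0, 0]}, {"hand": 0, "offset": [-1.2, -0.1, -1.6], "angular": [0, 0, 0]}, {"hand": 0, "offset": [-1.6, -0.2, -2.2], "angular": [0, 0, 0]}, {"hand": 0, "offset": [-2.0, -0.2, -3.0], "angular": [0, 0, 0]}, {"hand": 0, "offset": [-2.3, -0.3, -3.7], "angular": [0, 0, 0]}, {"hand": 0, "offset": [-2.5, -0.3, -4.0], "angular": [0, 0, 0]}, {"hand": 0, "offset": [-2.5, -0.3, -4.0], "angular": [0, 0, 0]}]'

```text
time: 4.9
tool_pos: [0.584, 0.1017, 0.1137]
tcp_rot: [-2.909, -0.169, -1.069]
wrist_force: [3.4, -0.8, 4.9]
width: 0.003
```

Run:
```python
from h import *
B2=PIV-.080*UX+.037*UZ
go(at(B2,12,18),ori(40))
```

```text
offset cm [-0.31 -0.06 -0.18] ang [ 0.1  0.4 -0.3]
```

Emit:
drive_tool --deltas '[{"hand": 0, "offset": [-0.3, 0, -0.3], "angular": [0, 0, 0]}, {"hand": 0, "offset": [-0.4, 0, -0.5], "angular": [0, 0, 0]}, {"hand": 0, "offset": [-0.4, 0, -0.5], "angular": [0, 0, 0]}]'

```text
time: 5.28
tool_pos: [0.5841, 0.1021, 0.1134]
tcp_rot: [-2.903, -0.169, -1.083]
wrist_force: [6.1, -2.9, 11.7]
width: -0.001
```

Emit:
drive_tool --deltas '[{"hand": 0, "offset": [0.6, 0, 0.6], "angular": [0, 0, 0]}, {"hand": 0, "offset": [-0.4, -0.1, 1.8], "angular": [0, 0, 0]}, {"hand": 0, "offset": [-2.0, -0.3, 3.7], "angular": [0, 0, 0]}, {"hand": 0, "offset": [-4.0, -0.5, 6.2], "angular": [0, 0, 0]}, {"hand": 0, "offset": [-7.5, -0.7, 10], "angular": [0, 0, 0]}, {"hand": 0, "offset": [-10.5, -4, 12], "angular": [0, 0, 0]}, {"hand": 0, "offset": [-12, -9, 12], "angular": [0, 0, 0]}]'

```text
time: 6.15
tool_pos: [0.4593, 0.0219, 0.2264]
tcp_rot: [-2.914, -0.175, -1.057]
wrist_force: [0.6, -0.5, -0.5]
width: 0.001
```

Run:
```python
from h import *
go(np.array([.408,-.284,.12]),ori(0))
c=snap('scene');f=c['frame'];d=snap('top')['frame']
V=np.hstack([cv2.resize(f[130:280,240:360],(440,550),interpolation=cv2.INTER_CUBIC),cv2.resize(d[150:270,200:278],(358,550),interpolation=cv2.INTER_CUBIC)])
cv2.imwrite('pics/c5.png',V)
```

```text
offset cm [ -5.13 -30.59 -10.64] ang [-4.4 39.6 -0.6]
```

View pics/c5.png

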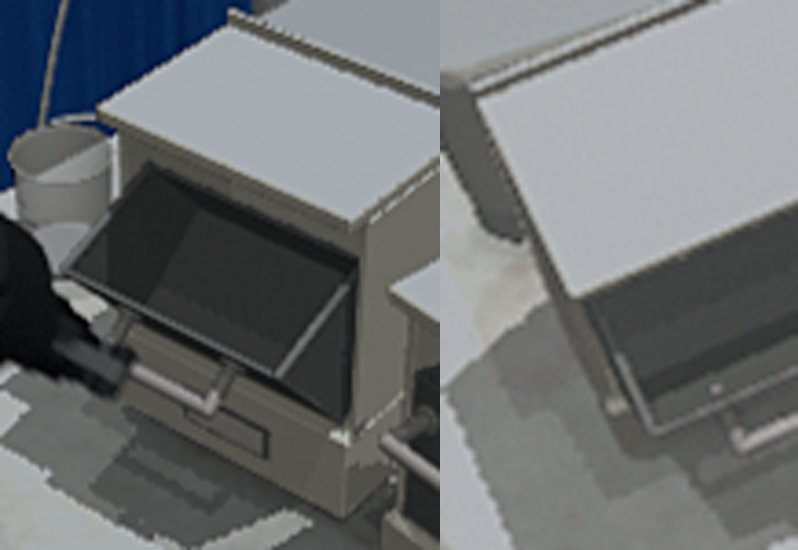

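The bin is fully tipped, with its mouth facing the robot and nothing in the way. Next is the vial.

Emit:
drive_tool --deltas '[{"hand": 0.6, "offset": [-1, -4, -1], "angular": [-1.1, 10, 0]}, {"hand": 0.6, "offset": [-2, -9, -2], "angular": [-2.2, 20, 0]}, {"hand": 0.6, "offset": [-3, -15, -4], "angular": [-3.3, 30, -0.4]}, {"hand": 0.6, "offset": [-4, -21, -6], "angular": [-4.4, 39.6, -0.6]}, {"hand": 0.6, "offset": [-5, -26, -8], "angular": [-4.4, 39.6, -0.6]}, {"hand": 0.6, "offset": [-5.1, -30.6, -9.6], "angular": [-4.4, 39.6, -0.6]}, {"hand": 0.6, "offset": [-5.1, -30.6, -10.6], "angular": [-4.4, 39.6, -0.6]}, {"hand": 0.6, "offset": [-5.1, -30.6, -10.6], "angular": [-4.4, 39.6, -0.6]}]'

```text
time: 7.25
tool_pos: [0.4081, -0.2833, 0.1169]
tcp_rot: [3.137, 0.164, -0.009]
wrist_force: [0.3, 0.0, -0.1]
width: 0.597
```

Run:
```python
from h import *
go(np.array([.408,-.284,.014]),ori(0))
c=snap('scene');f=c['frame'];d=snap('top')['frame']
V=np.hstack([cv2.resize(f[330:440,310:420],(400,400),interpolation=cv2.INTER_CUBIC),cv2.resize(d[200:310,380:490],(400,400),interpolation=cv2.INTER_CUBIC)])
cv2.imwrite('pics/c6.png',V)
```

```text
offset cm [-1.000e-02 -7.000e-02 -1.029e+01] ang [ 0.  -0.3  0.3]
```

View pics/c6.png

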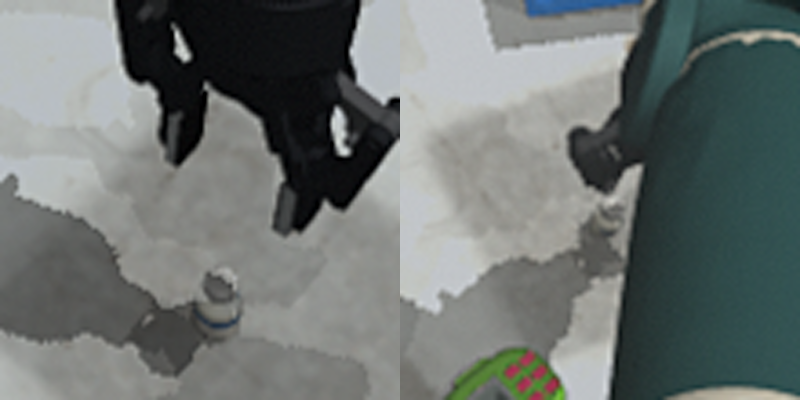

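The fingers straddle the upright vial, one on each side. I'll lower and close.

Emit:
drive_tool --deltas '[{"hand": 0.6, "offset": [0, -0.1, -4], "angular": [0, 0, 0]}, {"hand": 0.6, "offset": [0, -0.1, -8], "angular": [0, 0, 0]}, {"hand": 0.6, "offset": [0, -0.1, -10.7], "angular": [0, 0, 0]}, {"hand": 0.6, "offset": [0, -0.1, -10.7], "angular": [0, 0, 0]}, {"hand": 0.1, "offset": [0, -0.1, -10.7], "angular": [0, 0, 0]}, {"hand": 0.1, "offset": [0, -0.1, -10.7], "angular": [0, 0, 0]}, {"hand": 0.1, "offset": [0, -0.1, -10.7], "angular": [0, 0, 0]}, {"hand": 0.1, "offset": [0, -0.1, -10.7], "angular": [0, 0, 0]}]' --force 30

```text
time: 8.35
tool_pos: [0.411, -0.287, 0.0145]
tcp_rot: [3.132, 0.164, 0.003]
wrist_force: [1.3, 3.0, 6.8]
width: 0.249
```

Emit:
drive_tool --deltas '[{"hand": 0.1, "offset": [0, 0, 0], "angular": [0, 0, 0]}, {"hand": 0.1, "offset": [0, 0, 3], "angular": [0, 0, 0]}, {"hand": 0.1, "offset": [0, 0, 8], "angular": [0, 0, 0]}, {"hand": 0.1, "offset": [0, 0, 14], "angular": [0, 0, 0]}, {"hand": 0.1, "offset": [0, 0, 20], "angular": [0, 0, 0]}, {"hand": 0.1, "offset": [0, 0, 22], "angular": [0, 0, 0]}, {"hand": 0.1, "offset": [0, 0, 22], "angular": [0, 0, 0]}]'

```text
time: 9.22
tool_pos: [0.4108, -0.2875, 0.2356]
tcp_rot: [3.129, 0.164, 0.006]
wrist_force: [-0.3, 0.1, -0.9]
width: 0.248
```

Run:
```python
from h import *
s=bot.read_state();print(s['tool_pos'],s['width'],s['wrist_force'])
d=snap('scene');p=proj(d,s['tool_pos']).astype(int);print(p,proj(d,s['tool_pos']+[0,0,-.02]))
f=d['frame'];x,y=max(p[0]-60,0),max(p[1]-80,0);cv2.imwrite('pics/c7.png',cv2.resize(f[y:y+120,x:x+120],(600,600),interpolation=cv2.INTER_CUBIC))
L=40
# vial bottom in tool: bottom is 10mm beyond TCP; target bottom at bin x=+1 -> pivot ex 41, ez -2+... floor at ez=+2
for h in(120,60,25,2):
    th=.7;ex=np.cos(th)*UX+np.sin(th)*UZ;ez=-np.sin(th)*UX+np.cos(th)*UZ
    bot_=PIV+.041*ex+(.002+h/1000)*ez; go(bot_+.010*ez,ori(40.1))
```

```text
[ 0.41078185 -0.28745574  0.23563852] 0.2477316228229453 [-0.29187191  0.11287081 -0.88994158]
[384 336] [383.21158571 345.21832579]
offset cm [17.67 38.83 -2.49] ang [  4.6 -39.8   0.4]
offset cm [21.51 39.25 -7.08] ang [  4.6 -39.8   0.4]
offset cm [23.76 39.5  -9.76] ang [  4.6 -39.8   0.4]
offset cm [ 25.23  39.66 -11.52] ang [  4.6 -39.8   0.4]
```

View pics/c7.png

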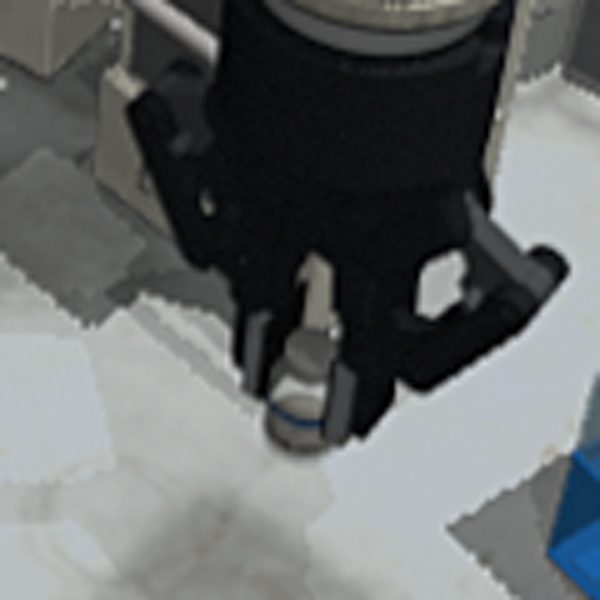

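The vial is held upright between the pads. Its base shows at crop (295,440), about 15 mm beyond the TCP. I'll carry it to the bin.

Emit:
drive_tool --deltas '[{"hand": 0.1, "offset": [1, 5, 1], "angular": [1, -8, 0]}, {"hand": 0.1, "offset": [2, 10, 2], "angular": [1.8, -16, 0.1]}, {"hand": 0.1, "offset": [3, 16, 2], "angular": [2.8, -24, 0.2]}, {"hand": 0.1, "offset": [4, 22, 2], "angular": [3.7, -32, 0.3]}, {"hand": 0.1, "offset": [5, 28, 2], "angular": [4.6, -39.8, 0.4]}, {"hand": 0.1, "offset": [7, 33, 2], "angular": [4.6, -39.8, 0.4]}, {"hand": 0.1, "offset": [10, 38, 1], "angular": [4.6, -39.8, 0.4]}, {"hand": 0.1, "offset": [14, 38.8, 0], "angular": [4.6, -39.8, 0.4]}]'

```text
time: 10.28
tool_pos: [0.5482, 0.1053, 0.2305]
tcp_rot: [-2.91, -0.17, -1.057]
wrist_force: [-0.2, -1.9, 0.8]
width: 0.25
```

Run:
```python
from h import *
th=.7;ex=np.cos(th)*UX+np.sin(th)*UZ;ez=-np.sin(th)*UX+np.cos(th)*UZ
for h in(100,60,30,10,2): go(PIV+.041*ex+(.002+.015+h/1000)*ez,ori(40.1))
```

```text
offset cm [ 4.78 -0.26 -3.36] ang [-0.  -0.2 -0.4]
offset cm [ 7.34  0.03 -6.42] ang [-0.  -0.2 -0.4]
offset cm [ 9.26  0.24 -8.71] ang [-0.  -0.2 -0.4]
offset cm [ 10.54   0.38 -10.24] ang [-0.  -0.2 -0.4]
offset cm [ 11.05   0.44 -10.85] ang [-0.  -0.2 -0.4]
```

Emit:
drive_tool --deltas '[{"hand": 0.1, "offset": [2.5, -0.3, -1.5], "angular": [0, 0, 0]}, {"hand": 0.1, "offset": [4.8, -0.3, -3.4], "angular": [0, 0, 0]}, {"hand": 0.1, "offset": [6.1, -0.1, -4.9], "angular": [0, 0, 0]}, {"hand": 0.1, "offset": [7.3, 0, -6.4], "angular": [0, 0, 0]}, {"hand": 0.1, "offset": [7.3, 0, -6.4], "angular": [0, 0, 0]}]'

```text
time: 10.9
tool_pos: [0.62, 0.1013, 0.1634]
tcp_rot: [-2.916, -0.162, -1.048]
wrist_force: [0.3, -0.0, -0.7]
width: 0.249
```

Run:
```python
from h import *
th=.7;ex=np.cos(th)*UX+np.sin(th)*UZ;ez=-np.sin(th)*UX+np.cos(th)*UZ
for h in(60,30,20,10,5,0): go(PIV+.041*ex+(.002+.015+h/1000)*ez,ori(40.1))
c=snap('scene');f=c['frame']
cv2.imwrite('pics/c8.png',cv2.resize(f[110:260,240:360],(480,600),interpolation=cv2.INTER_CUBIC))
```

```text
offset cm [0.16 0.42 0.29] ang [ 0.  -0.6 -0.1]
offset cm [ 2.08  0.63 -2.01] ang [ 0.  -0.6 -0.1]
offset cm [ 2.72  0.71 -2.77] ang [ 0.  -0.6 -0.1]
offset cm [ 3.36  0.78 -3.54] ang [ 0.  -0.6 -0.1]
offset cm [ 3.68  0.81 -3.92] ang [ 0.  -0.6 -0.1]
offset cm [ 4.    0.85 -4.3 ] ang [ 0.  -0.6 -0.1]
```

View pics/c8.png

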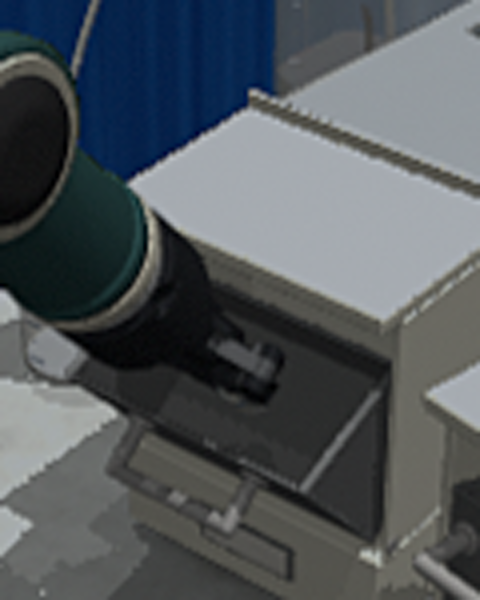

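The gripper is entering the tipped bin centrally, clear of the shelf and the rim. I'll lower it in stages and watch the force.

Emit:
drive_tool --deltas '[{"hand": 0.1, "offset": [1.0, 0.5, -0.8], "angular": [0, 0, 0]}, {"hand": 0.1, "offset": [2.0, 0.6, -2.0], "angular": [0, 0, 0]}, {"hand": 0.1, "offset": [2.7, 0.7, -2.8], "angular": [0, 0, 0]}, {"hand": 0.1, "offset": [3.1, 0.7, -3.2], "angular": [0, 0, 0]}, {"hand": 0.1, "offset": [3.1, 0.7, -3.2], "angular": [0, 0, 0]}]'

```text
time: 11.58
tool_pos: [0.6535, 0.1087, 0.1361]
tcp_rot: [-2.912, -0.162, -1.059]
wrist_force: [0.5, -0.5, -0.2]
width: 0.25
```

Run:
```python
from h import *
th=.7;ex=np.cos(th)*UX+np.sin(th)*UZ;ez=-np.sin(th)*UX+np.cos(th)*UZ
for h in(10,5,0): go(PIV+.041*ex+(.002+.015+h/1000)*ez,ori(40.1))
```

```text
offset cm [ 0.01  0.04 -0.81] ang [-0.  -0.1 -0.1]
offset cm [ 0.33  0.07 -1.19] ang [-0.  -0.1 -0.1]
offset cm [ 0.65  0.11 -1.57] ang [-0.  -0.1 -0.1]
```

Emit:
drive_tool --deltas '[{"hand": 0.1, "offset": [0, 0, -0.5], "angular": [0, 0, 0]}, {"hand": 0.1, "offset": [0, 0, -0.8], "angular": [0, 0, 0]}, {"hand": 0.1, "offset": [0.2, 0, -1.0], "angular": [0, 0, 0]}, {"hand": 0.1, "offset": [0.2, 0, -1.0], "angular": [0, 0, 0]}]'

```text
time: 12.08
tool_pos: [0.6555, 0.1087, 0.1263]
tcp_rot: [-2.912, -0.161, -1.059]
wrist_force: [1.0, -0.0, -0.7]
width: 0.249
```

Run:
```python
from h import *
th=.7;ex=np.cos(th)*UX+np.sin(th)*UZ;ez=-np.sin(th)*UX+np.cos(th)*UZ
p=bot.read_state()['tool_pos']-PIV;print(p@ex,p@ez)
for h in(5,0,-4): go(PIV+.041*ex+(.002+.015+h/1000)*ez,ori(40.1))
```

```text
0.04122159060326319 0.024471604414426168
offset cm [ 0.13  0.07 -0.2 ] ang [-0.  -0.1 -0.1]
offset cm [ 0.46  0.11 -0.59] ang [-0.  -0.1 -0.1]
offset cm [ 0.71  0.14 -0.89] ang [-0.  -0.1 -0.1]
```

Emit:
drive_tool --deltas '[{"hand": 0.1, "offset": [0.2, 0, -0.2], "angular": [0, 0, 0]}, {"hand": 0.1, "offset": [0.3, 0, -0.4], "angular": [0, 0, 0]}, {"hand": 0.1, "offset": [0.4, 0, -0.5], "angular": [0, 0, 0]}, {"hand": 0.1, "offset": [0.4, 0, -0.5], "angular": [0, 0, 0]}]'

```text
time: 12.58
tool_pos: [0.6595, 0.1087, 0.1212]
tcp_rot: [-2.912, -0.162, -1.059]
wrist_force: [0.0, -0.8, 0.1]
width: 0.251
```

Emit:
drive_tool --deltas '[{"hand": 0.1, "offset": [0.1, 0, -0.1], "angular": [0, 0, 0]}, {"hand": 0.1, "offset": [0.1, 0, -0.2], "angular": [0, 0, 0]}, {"hand": 0.1, "offset": [0.1, 0, -0.2], "angular": [0, 0, 0]}]'

```text
time: 12.95
tool_pos: [0.6603, 0.1087, 0.1192]
tcp_rot: [-2.912, -0.162, -1.059]
wrist_force: [0.1, 1.2, 0.1]
width: 0.249
```

Emit:
drive_tool --deltas '[{"hand": 0.1, "offset": [0.1, 0, -0.2], "angular": [0, 0, 0]}, {"hand": 0.1, "offset": [0.1, 0, -0.2], "angular": [0, 0, 0]}]'

```text
time: 13.2
tool_pos: [0.6618, 0.1088, 0.1177]
tcp_rot: [-2.911, -0.162, -1.06]
wrist_force: [-0.1, 0.4, 1.3]
width: 0.251
```

Emit:
drive_tool --deltas '[{"hand": 0.1, "offset": [0.1, 0, -0.2], "angular": [0, 0, 0]}, {"hand": 0.1, "offset": [0.1, 0, -0.2], "angular": [0, 0, 0]}]'

```text
time: 13.45
tool_pos: [0.663, 0.1089, 0.1159]
tcp_rot: [-2.911, -0.162, -1.061]
wrist_force: [0.1, 0.4, 2.6]
width: 0.252
```

Emit:
drive_tool --deltas '[{"hand": 0.1, "offset": [0.1, 0, -0.1], "angular": [0, 0, 0]}, {"hand": 0.1, "offset": [0.1, 0, -0.1], "angular": [0, 0, 0]}]'

```text
time: 13.7
tool_pos: [0.6638, 0.1089, 0.1147]
tcp_rot: [-2.911, -0.162, -1.06]
wrist_force: [-0.3, 2.0, 2.8]
width: 0.247
```

Run:
```python
from h import *
th=.7;ex=np.cos(th)*UX+np.sin(th)*UZ;ez=-np.sin(th)*UX+np.cos(th)*UZ
s=bot.read_state();p=s['tool_pos']-PIV;print(p@ex,p@ez,s['wrist_force'],s['torque'])
c=snap('scene');f=c['frame']
cv2.imwrite('pics/c9.png',cv2.resize(f[130:230,250:350],(600,600),interpolation=cv2.INTER_CUBIC))
```

```text
0.040059891573868134 0.010279007039762755 [-0.31573677  2.02749228  2.79751841] [0.18252329 0.01374968 0.1551737 ]
```

View pics/c9.png

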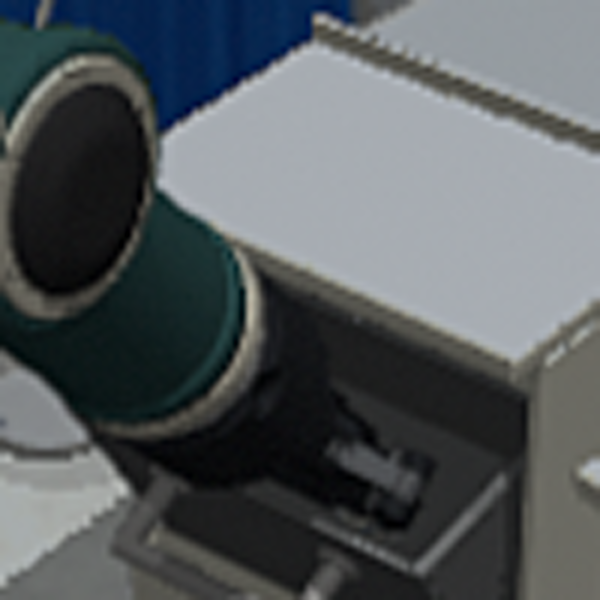

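The gripper is in the bin at floor depth. The force began rising near the predicted floor height, so the vial is resting on the floor. I'll release and back out.

Emit:
drive_tool --deltas '[{"hand": 0.3, "offset": [0, 0, 0], "angular": [0, 0, 0]}, {"hand": 0.4, "offset": [0, 0, 0], "angular": [0, 0, 0]}, {"hand": 0.5, "offset": [0, 0, 0], "angular": [0, 0, 0]}, {"hand": 0.5, "offset": [0, 0, 0], "angular": [0, 0, 0]}, {"hand": 0.5, "offset": [-1.3, -0.1, 1.5], "angular": [0, 0, 0]}, {"hand": 0.5, "offset": [-3.2, -0.3, 3.8], "angular": [0, 0, 0]}, {"hand": 0.5, "offset": [-6.4, -0.7, 7.6], "angular": [0, 0, 0]}, {"hand": 0.5, "offset": [-9.6, -1.1, 11.5], "angular": [0, 0, 0]}]'

```text
time: 14.75
tool_pos: [0.5662, 0.0976, 0.2298]
tcp_rot: [-2.912, -0.162, -1.057]
wrist_force: [0.5, 0.1, 0.4]
width: 0.5
```

Emit:
drive_tool --deltas '[{"hand": 0, "offset": [-4, -0.5, 3], "angular": [0, 0, 0]}, {"hand": 0, "offset": [-8, -1, 4], "angular": [0, 0, 0]}, {"hand": 0, "offset": [-12, -1, 2], "angular": [0, 0, 0]}, {"hand": 0, "offset": [-14, -1, -1], "angular": [0, 0, 0]}, {"hand": 0, "offset": [-14, -1, -1], "angular": [0, 0, 0]}]'

```text
time: 15.38
tool_pos: [0.4247, 0.0875, 0.2157]
tcp_rot: [-2.915, -0.163, -1.052]
wrist_force: [-0.1, -0.1, -0.6]
width: -0.001
```

Run:
```python
from h import *
s=bot.read_state();print(s['tool_pos'],s['width'])
B2=PIV-.080*UX+.037*UZ
c=snap('scene');f=c['frame'];d=snap('top')['frame']
V=np.hstack([cv2.resize(f[130:280,240:360],(440,550),interpolation=cv2.INTER_CUBIC),cv2.resize(d[150:270,220:298],(358,550),interpolation=cv2.INTER_CUBIC)])
cv2.imwrite('pics/c10.png',V)
```

```text
[0.42474255 0.0874755  0.21567687] -0.0005831412246523962
```

View pics/c10.png

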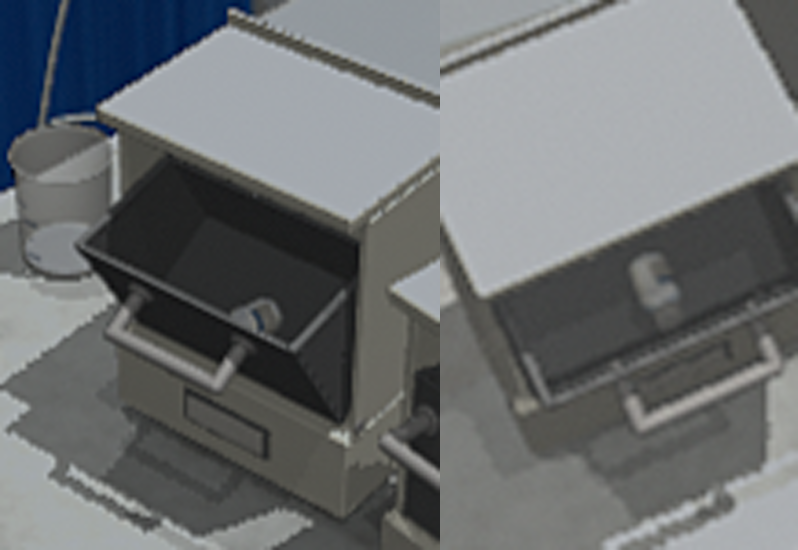

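The vial now lies in the bin, on the front wall and floor at about scene crop (262,315). The bin eased back a little while I was lowering, but it had already been pulled to its stop. Next I'll push it home with the shut fingers in front of the bar.

Run:
```python
from h import *
R=ori(40)
B2=PIV-.080*UX+.037*UZ
print('pre');go(at(B2,-45,8),R)
base=(at(B2,-45,8),R)
for th in(.7,.6,.5,.4,.3,.2,.1,.05,0):
    c,s=np.cos(th),np.sin(th);b=PIV+UX*(-.037*c-.080*s)+UZ*(.080*c-.037*s);print(th,end=' ');go(at(b,-16,10),R,base)
```

```text
pre
offset cm [ 10.28   0.77 -13.78] ang [-0.1  0.1 -0.1]
0.7 offset cm [2.35 0.26 1.75] ang [0. 0. 0.]
0.6 offset cm [2.76 0.3  2.52] ang [0. 0. 0.]
0.5 offset cm [3.25 0.36 3.26] ang [0. 0. 0.]
0.4 offset cm [3.8  0.42 3.94] ang [0. 0. 0.]
0.3 offset cm [4.42 0.49 4.56] ang [0. 0. 0.]
0.2 offset cm [5.1  0.56 5.12] ang [0. 0. 0.]
0.1 offset cm [5.83 0.64 5.6 ] ang [0. 0. 0.]
0.05 offset cm [6.22 0.69 5.82] ang [0. 0. 0.]
0 offset cm [6.61 0.73 6.01] ang [0. 0. 0.]
```

Emit:
drive_tool --deltas '[{"hand": 0, "offset": [1, 0.4, -5], "angular": [0, 0, 0]}, {"hand": 0, "offset": [4, 0.7, -10], "angular": [0, 0, 0]}, {"hand": 0, "offset": [8, 0.8, -13.5], "angular": [0, 0, 0]}, {"hand": 0, "offset": [10.3, 0.8, -13.8], "angular": [0, 0, 0]}, {"hand": 0, "offset": [11.5, 0.9, -12.9], "angular": [0, 0, 0]}, {"hand": 0, "offset": [12.6, 1.0, -12.0], "angular": [0, 0, 0]}, {"hand": 0, "offset": [13.0, 1.1, -11.3], "angular": [0, 0, 0]}, {"hand": 0, "offset": [13.5, 1.1, -10.5], "angular": [0, 0, 0]}]'

```text
time: 16.48
tool_pos: [0.5634, 0.0987, 0.115]
tcp_rot: [-2.912, -0.162, -1.059]
wrist_force: [-0.1, -0.6, -1.0]
width: -0.0
```

Emit:
drive_tool --deltas '[{"hand": 0, "offset": [0.5, 0, 0.7], "angular": [0, 0, 0]}, {"hand": 0, "offset": [1.1, 0.1, 1.3], "angular": [0, 0, 0]}, {"hand": 0, "offset": [1.8, 0.2, 1.9], "angular": [0, 0, 0]}, {"hand": 0, "offset": [2.2, 0.2, 2.2], "angular": [0, 0, 0]}]'

```text
time: 16.98
tool_pos: [0.5854, 0.1009, 0.1374]
tcp_rot: [-2.911, -0.162, -1.061]
wrist_force: [-0.2, 0.7, -0.2]
width: -0.002
```

Run:
```python
from h import *
R=ori(40)
for th in(.2,.1,.05,0):
    c,s=np.cos(th),np.sin(th);b=PIV+UX*(-.037*c-.080*s)+UZ*(.080*c-.037*s);print(th,end=' ');go(at(b,-16,10),R)
c=snap('scene');f=c['frame']
cv2.imwrite('pics/c11.png',cv2.resize(f[130:280,240:360],(440,550),interpolation=cv2.INTER_CUBIC))
```

```text
0.2 offset cm [-0.32  0.03 -0.33] ang [-0.1  0.1 -0.1]
0.1 offset cm [0.41 0.11 0.15] ang [-0.1  0.1 -0.1]
0.05 offset cm [0.79 0.15 0.37] ang [-0.1  0.1 -0.1]
0 offset cm [1.18 0.2  0.56] ang [-0.1  0.1 -0.1]
```

Emit:
drive_tool --deltas '[{"hand": 0, "offset": [0.4, 0.1, 0.2], "angular": [0, 0, 0]}, {"hand": 0, "offset": [0.7, 0.1, 0.4], "angular": [0, 0, 0]}, {"hand": 0, "offset": [0.7, 0.1, 0.4], "angular": [0, 0, 0]}]'

```text
time: 17.4
tool_pos: [0.5906, 0.1017, 0.1393]
tcp_rot: [-2.913, -0.162, -1.056]
wrist_force: [-2.7, -0.1, -1.6]
width: -0.001
```

Emit:
drive_tool --deltas '[{"hand": 0, "offset": [0.3, 0, 0.1], "angular": [0, 0, 0]}, {"hand": 0, "offset": [0.5, 0, 0.2], "angular": [0, 0, 0]}, {"hand": 0, "offset": [0.5, 0, 0.2], "angular": [0, 0, 0]}]'

```text
time: 17.77
tool_pos: [0.5948, 0.1016, 0.1403]
tcp_rot: [-2.914, -0.162, -1.053]
wrist_force: [-2.2, 0.6, -5.5]
width: -0.003
```

Run:
```python
from h import *
go(at(BAR,-16,10),ori(40))
s=snap('scene');c=s['frame'];b0=cv2.imread('pics/scene0.png');o=cv2.imread('pics/c10.png')
# rim region / right part of the bin: compare with closed picture
for n,(x0,y0,x1,y1) in dict(right=(318,180,338,240),gap=(300,170,335,190),barR=(300,200,318,220)).items():
    print(n,cv2.absdiff(c,b0)[y0:y1,x0:x1].mean().round(1))
g=cv2.cvtColor(c,cv2.COLOR_BGR2GRAY);g0=cv2.cvtColor(b0,cv2.COLOR_BGR2GRAY)
print(g[188:232:3,296:342:3]);print(g0[188:232:3,296:342:3])
```

```text
offset cm [0.24 0.13 0.28] ang [-0.  -0.3 -0.1]
right 4.3
gap 8.0
barR 13.3
[[ 35  38  37  36  38  37  38  37  35  61  85  76 159 175 157 102]
 [ 49  35  36  37  38  38  39  37  37  37  35  46  82 101  85 101]
 [ 39  37  44  37  38  38  38  39  38  37  37  37  37  32  59 107]
 [ 41  40  39  37  51  37  38  37  39  37  39  37  39  37  76 106]
 [ 39  39  39  40  39  38  51  42  38  39  36  38  38  38  83 106]
 [ 40  40  38  40  40  39  38  38  48  41  36  36  37  38  79 105]
 [ 39  40  40  40  39  39  36  37  40  39  44  42  34  35  81 105]
 [ 67  39  40  40  39  38  61  68  39  39  39  39  38  40  84 104]
 [ 16  28  86  32  36  48  76  55  45  40  38  40  38  34  85 105]
 [ 76  25 120 151 138 148  44  36  39  39  39  40  38  33  89 105]
 [ 69  34  35  56 118  40  37  39  39  39  40  40  37  33  92 105]
 [ 17  39  38  39  39  40  37  39  39  39  39  40  39  34  96 105]
 [ 41  39  39  40  39  39  37  40  39  40  40  40  40  31 102 105]
 [ 48  36  38  40  39  37  37  40  38  39  40  40  43  31 106 105]
 [103  98  48  37  39  38  39  39  38  40  40  39  43  29 105 105]]
[[ 31  34  35  36 
[... 287 characters left out ...]
  36  35  35  35  35  77  99]
 [ 38  37  37  35  37  38  37  37  34  40  32  34  36  35  76  98]
 [ 32  35  37  37  36  37  39  53  36  37  37  37  36  32  76  99]
 [145  77  29  37  36  37  48  67  52  37  38  36  36  33  79  98]
 [ 51 107 143  95  26  67  69  52  43  35  37  37  36  38  79  97]
 [ 37  31  50 103 138 127  36  35  37  37  38  36  38  31  83  98]
 [ 37  38  37  27  52  32  35  36  38  37  36  37  37  31  87  98]
 [ 37  37  37  37  37  38  34  37  38  38  37  38  36  29  90  97]
 [ 38  36  37  38  38  37  34  38  37  37  37  36  37  29  95  98]
 [ 44  36  37  37  36  36  36  38  37  38  35  37  37  27  99  98]
 [ 91  91  44  34  38  34  36  37  37  37  37  38  35  26  99  98]]
```

The bar end is only 1–2 px from its closed position, so the bin is at the detent. I'll push on.

Emit:
drive_tool --deltas '[{"hand": 0, "offset": [0.3, 0, 0.2], "angular": [0, 0, 0]}, {"hand": 0, "offset": [0.5, 0, 0.3], "angular": [0, 0, 0]}, {"hand": 0, "offset": [0.5, 0, 0.3], "angular": [0, 0, 0]}]'

```text
time: 18.2
tool_pos: [0.598, 0.1014, 0.1418]
tcp_rot: [-2.917, -0.162, -1.047]
wrist_force: [-12.2, 1.2, -2.4]
width: 0.001
```

Emit:
drive_tool --deltas '[{"hand": 0, "offset": [0.3, 0, 0.2], "angular": [0, 0, 0]}, {"hand": 0, "offset": [0.5, 0, 0.3], "angular": [0, 0, 0]}, {"hand": 0, "offset": [0.5, 0, 0.3], "angular": [0, 0, 0]}]'

```text
time: 18.58
tool_pos: [0.5991, 0.1008, 0.1407]
tcp_rot: [-2.923, -0.162, -1.034]
wrist_force: [-20.6, 0.2, -2.4]
width: 0.002
```

Run:
```python
from h import *
go(at(BAR,-16,10),ori(40))
c=snap('scene')['frame']
g=cv2.cvtColor(c,cv2.COLOR_BGR2GRAY)
print(g[188:224:3,296:326:3])
```

```text
offset cm [-0.19  0.21  0.24] ang [ 0.1 -1.  -0.1]
[[ 31  36  38  38  38  38  39  37  34  62]
 [ 37  40  36  38  38  37  38  38  38  39]
 [ 40  38  38  40  37  38  37  38  38  39]
 [ 39  40  41  41  38  44  35  38  39  37]
 [ 40  40  40  40  40  39  37  42  41  39]
 [ 40  39  40  41  41  41  39  39  38  42]
 [ 35  40  41  39  40  40  41  57  39  41]
 [ 79  32  37  40  40  39  54  72  59  39]
 [ 73  41  11 108  29  74  75  55  46  41]
 [ 77  68  55 108 148 135  40  38  40  40]
 [ 33  33  39  38  55  36  38  38  40  41]
 [ 14  39  40  41  40  41  38  40  40  41]]
```

The bar end and face seam now match the closed picture, and the stop resists at 20 N, so the bin is home. I'll back off and verify.

Emit:
drive_tool --deltas '[{"hand": 0, "offset": [-2, -0.2, -1.2], "angular": [0, 0, 0]}, {"hand": 0, "offset": [-5, -0.5, -1], "angular": [0, 0, 0]}, {"hand": 0, "offset": [-9, -1, 4], "angular": [0, 0, 0]}, {"hand": 0, "offset": [-12, -1, 9], "angular": [0, 0, 0]}, {"hand": 0, "offset": [-14, -1, 14], "angular": [0, 0, 0]}, {"hand": 0, "offset": [-16, 3, 18], "angular": [0, 0, 0]}, {"hand": 0, "offset": [-16, 7, 19], "angular": [0, 0, 0]}, {"hand": 0, "offset": [-16, 7, 19], "angular": [0, 0, 0]}]'

```text
time: 19.62
tool_pos: [0.4476, 0.1759, 0.344]
tcp_rot: [-2.901, -0.169, -1.069]
wrist_force: [0.2, -0.2, -0.8]
width: -0.002
```

Run:
```python
from h import *
print(bot.read_state()['wrist_force'].round(1))
for n in('scene','top'):
    c=snap(n,n+'_end.png')['frame'];b=cv2.imread(f'pics/{n}0.png')
    regs=dict(wide=(255,130,375,280),narrow=(345,190,440,325),dropper=(180,230,210,280),dish=(255,300,310,345),vialspot=(355,395,385,430)) if n=='scene' else dict(wide=(200,135,310,255),narrow=(315,130,380,225),dropper=(230,305,255,335),dish=(315,260,358,300))
    for k,(x0,y0,x1,y1) in regs.items():
        d=cv2.absdiff(cv2.GaussianBlur(c,(3,3),0),cv2.GaussianBlur(b,(3,3),0))[y0:y1,x0:x1].max(2);ys,xs=np.where(d>25)
        print(n,k,d.mean().round(1),(d>25).sum(),(xs.min()+x0,xs.max()+x0,ys.min()+y0,ys.max()+y0) if len(xs) else '')
```

```text
[ 0.2 -0.2 -0.8]
scene wide 3.8 0 
scene narrow 3.8 0 
scene dropper 4.5 9 (np.int64(180), np.int64(181), np.int64(266), np.int64(271))
scene dish 5.0 0 
scene vialspot 14.8 212 (np.int64(356), np.int64(375), np.int64(409), np.int64(425))
top wide 5.8 79 (np.int64(254), np.int64(292), np.int64(251), np.int64(254))
top narrow 5.3 0 
top dropper 7.5 18 (np.int64(234), np.int64(254), np.int64(310), np.int64(334))
top dish 19.6 339 (np.int64(315), np.int64(340), np.int64(278), np.int64(299))
```

```bash
python3 -c "
from workcell import bot
print(bot.finish_job())"
```

```text
the job is handed in; nothing more can be done
None
```

The vial is in the wider bin, the bin is pushed back home, and the job is handed in at about 20 s on the robot's clock. No verdict came back.

- **Bin tipped:** I hooked the pull bar from behind with shut fingers and pulled until it stopped moving and the force rose, which I took as the stop.
- **Vial placed:** I lowered it until I felt contact of about 3 N, let go and backed out. A picture afterwards showed it lying in the bin.
- **Bin home:** I pushed at the bar through the detent until about 20 N gave no further movement. In the last scene-camera image, the wide unit matches the starting picture with no changed pixels.
- **Other things:** The narrow unit and the petri dish show no change in the scene camera. The dropper shows only 9 changed pixels, at the edge of its region. The arm touched nothing when I handed in.

**Checks that disagreed or fell short:**
- **Vial height:** Contact came several mm lower than my estimate of the vial's height in the grip predicted, so I judged it by force.
- **Bin position at release:** The bin eased back somewhat from full tilt while I lowered the vial, so it was not quite fully tipped when I let go.
- **Top camera:** It shows changed pixels near the dish, the dropper and the front of the wide unit. I put these down to the arm and its shadow, since the scene camera shows nothing moved.
- **After closing:** I had used up my picture views, so the final checks were by comparing pixels, and I could not see the vial inside the shut bin.

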